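Raise the pastry case window to its mark

ROBOT

A 6-joint arm with a two-finger parallel gripper is mounted at the origin on the work surface. World frame = base frame: x ahead of the robot, y to its left, z up, the work surface at z = 0. Lengths are in m, angles in degrees, forces in N, time in s.
With the tool pointing down it reaches from about 0.4 to 0.825 m from the base axis. Payload 7 kg.
Tool frame: the origin (TCP) lies midway between the tips of the shut fingers; the grasp point (between the pads) lies 19 mm behind it; z points along the fingers, y is the line along which they close (so a half turn about z gives the same grasp; the last joint's range is limited). The gripper opens to 88 mm and grips with 3 to 60 N. Pads are 19 mm wide; open, the fingers measure 130 mm over their backs; the gripper's body (78 mm by 193 mm) begins 47 mm behind the grasp point.
Start: joints at [81.022, 20.546, 0.682, 0, -70.136, -16.507], TCP at [0.29, 0.609, 0.202] pointing down, gripper open.
Joint ranges: [-176.03, 176.03], [-82.01, 121.73], [-58.28, 71.71], [-173.87, 95.51], [-174.79, -0.11], [-173.66, 173.66]. Speed limits (degrees/s): [136.94, 136.94, 172.46, 180, 180, 180].

INTERFACE

Orientations are given as [roll, pitch, yaw] about the fixed x, y, z axes, in that order (R = Rz(yaw) Ry(pitch) Rx(roll)).
In Python, from plant import r, eyes, workorder gives the robot as it stands.
- The arm moves only by the tool step_arm, never from a script. Its argument "plan" is a list of rows, each a list of 5 numbers: the shift along the tool's x, y, z each as a share of 25 cm, from -1 to 1, then the turn about the tool's z as a share of 60 degrees, from -1 to 1, then the finger opening in mm, from 0 to 87.6. In form: [[x, y, z, turn, jaw], ...]. A call has 1 to 12 rows; each row is the pose to reach, as a shift and turn from the pose commanded when the call began, along the tool's axes at that moment; what a row does not reach only later rows make up. A row lasts 1/12 s, in which the tool goes at most 41.7 mm and 7.16 degrees, less where a joint would pass 70% of its speed; a pose out of reach is approached as far as the arm can. A call with a number of a shift or a turn outside -1 to 1 is refused whole. A call with a gripper value outside its range is refused whole. The fingers move at their own pace and stop on an object; "newtons" is the grip in N (left out, the last holds). Time passes only in rows, so rows that repeat a pose let the fingers close. It gives the time, the measured TCP pose, the force, the opening and the grip force at its end, in the units of the state.
- r.get_state(): the state, without advancing time (a new reading comes with each control period).
- eyes.capture(name): name is "scene" or "top"; returns the picture (400x640x3 uint8, red, green, blue); there is no depth.
- eyes.camera_model(name): a dict with "fov_y" (degrees; the focal length in pixels is half the picture's height over the tangent of half this angle, whatever the lens; pixels are square), "cx", "cy" (the principal point, pixels), "world_to_cam" (4x4, takes a point from world to camera coordinates). Camera axes: x right, y up, looking along -z (the intrinsics and any distortion apply to the point x, -y, -z); pixel columns grow to the right and rows downward; lengths in m; the calibration is good to about 2 mm. A picture is of the moment at which its call begins. camera_model takes no time and is no camera call.
- workorder.close_job(): hands the job in; it is judged then, once.
The state is a dict: "time_s": time; "joints": joint angles; "qd": joint speeds; "joint_torque": joint torques, N m; "tcp_pos": TCP position; "eef_rot": TCP orientation; "contact_force": force on the tool from outside, world axes, zero at the start; "moment": the same for the moment, N m; "gripper_width": finger opening in m; "gripper_force": force on a finger pad.
Only numpy, scipy, OpenCV 4.12 (cv2) and the standard library are available. Lean on these libraries where they do the work, as an engineer would, in place of code of your own. Each camera call takes 0.05 s, during which the arm holds its last target. There are 200 camera calls.

TASK

Push the sliding window of the pastry display case up from beneath its black lip, with the fingertips or the outside of the fingers, until the whole red pointer stands within the height of the green band on the left rail, then leave it there and move clear. Do not grip the window or touch the yellow strip on top of the lip, so do not overshoot; leave the green marker and everything else on the counter where they are.

Things in the scene. Friction and masses are not known exactly. Their poses are not given: they have to be found in the camera images.
- case: Pastry display case, fixed: 440 wide (y), 250 deep, 352 mm high. Origin on the counter under its middle; x points to its back, y to its left seen from the robot, z up. Plinth 70 mm high, front face at x = -0.160; from its top front edge the window and rails lean back 35 degrees from vertical: up-slope direction (0.574, 0, 0.819) in the case's frame. Only x, y and yaw vary.
- sash: The sliding window: clear glass in an aluminium frame 392 mm wide, 166 mm tall along the slope. Origin at the middle of its foot; z points up the slope, x into the case. Slides along its z only, 0 (on the sill) to 165 mm up, starting 0 to 40 mm up. Counterweighted: 1 to 5 N along the slope moves it up; it stays where it is left. The black lip and yellow strip are part of it.
- lip_edge (a point): Middle of the outer lower edge of the black lip, the edge to push from beneath; at (-0.200, 0, 0.098) in the case's frame with the window shut. The lip is a ledge at the window's foot, 300 mm wide (y), 10 mm thick, 44 mm out from the frame, square to the glass, outward (-0.819, 0, 0.574) in the case's frame. Below it: free space to the counter, in front of the plinth.
- strip (a point): Middle of the yellow strip on the upper side of the lip, 34 x 290 x 2 mm, moving with it; it begins 8 mm in from the lip's outer edge. Not to be touched.
- pointer (a point): Outer end of the red pointer, a bar 6 mm high along the slope at the left end of the window's foot, reaching sideways past the left rail; moves with the window. The point is at mid-height of the bar; its z axis points up the slope.
- mark (a point): Middle of the green marker clip on the case's left rail, a band 22 mm high along the slope, beside the pointer's path. Its z axis points up the slope. Set 75 to 155 mm up the slope from the sill; stiff, leave it there.
- mug: Bystander: a blue mug, 80 mm across, 95 mm tall; origin at its underside centre. Leave it alone.
- carton: Bystander: a white and blue milk carton, 70 x 70 x 194 mm; origin at its underside centre. Leave it alone.
- sugar_jar: Bystander: a glass sugar jar, 56 mm across, 85 mm tall, in front of the case's left half; origin at its underside centre. Leave it alone.
- doughnut: Bystander: a pink doughnut lying flat, 80 mm across, 26 mm tall, in front of the case's right half; origin at its underside centre. Leave it alone.
- spatula: Bystander: a spatula 240 mm long lying on the counter; origin at its centre. Leave it alone.
- pastry_box: Bystander: a closed cardboard box, 120 x 120 x 60 mm; origin at its underside centre. Leave it alone.
- paper_cup: Bystander: a paper cup, 76 mm across, 100 mm tall; origin at its underside centre. Leave it alone.

How it is judged:
By the outcome, as a careful person would: the job done as asked, in the order asked, and still so for the second after the job is handed in, with the robot touching nothing.
It also fails if it takes over 40 s, if anything falls off the work surface, if the arm or the gripper's body presses on something with over 40 N, if the wrist force passes 120 N, or if a joint passes its speed limit or range.

## Working session

There is one attempt and no reset: what is moved stays moved. The work goes in short steps, Python scripts to look and compute and a tool call to move; the robot and the scene stay as the last step left them, time stands still between calls to the robot, and variables do not carry over. Pictures are saved under pics/ and viewed, at most 10 in all, crops included, and the job is handed in when it is done.

Besides the shell and the picture viewer there is one more tool, called by a JSON object that holds its "name" and its "arguments". step_arm: Moves the arm, as the interface text tells. Its arguments: {"type":"object","properties":{"plan":{"type":"array"},"newtons":{"type":"number"}},"required":["plan"]}

```bash
ls; mkdir -p pics; python3 - <<'E'
from plant import r, eyes, workorder
import cv2
for n in("scene","top"):
    cv2.imwrite(f"pics/{n}0.png",eyes.capture(n)[:,:,::-1]); print(n,eyes.camera_model(n))
print(r.get_state())
E
```

```text
pics
scene {'fov_y': 42.035362052844015, 'cx': 314.50166211262245, 'cy': 198.7516640946823, 'world_to_cam': array([[-0.80752451,  0.58978945,  0.00725083,  0.4052    ],
       [-0.51918727, -0.71658411,  0.46578084,  0.25687453],
       [ 0.27990846,  0.3723649 ,  0.88487041, -1.78025715],
       [ 0.        ,  0.        ,  0.        ,  1.        ]])}
top {'fov_y': 57.685611076301235, 'cx': 316.354521658385, 'cy': 201.70406525825467, 'world_to_cam': array([[ 0.01059553, -0.99993777,  0.00349092,  0.00874582],
       [ 0.99190357,  0.0109521 ,  0.12652022, -0.53364234],
       [-0.12655058,  0.00212211,  0.99195789, -1.18124135],
       [ 0.        ,  0.        ,  0.        ,  1.        ]])}
{'time_s': 0.1, 'joints': array([ 8.10228663e+01,  2.05902077e+01,  6.38342809e-01, -1.78797145e-02,
       -7.01361159e+01, -1.65082010e+01]), 'qd': array([-0.0487612 , -0.0596709 ,  0.0914769 ,  0.08974294,  0.00344242,
        0.07204026]), 'joint_torque': array([-1.71730015e-03, -5.84162164e+01,  2.93752939e+01,  7.01558724e+00,
        1.02315238e-02, -3.62119977e-05]), 'tcp_pos': array([0.29024617, 0.60887545, 0.20087832]), 'eef_rot': array([ 1.79910869e+02, -8.88640587e-03, -2.54914160e+01]), 'contact_force': array([ 0.31044056, -0.7899548 , -1.00590572]), 'moment': array([-0.0189636 ,  0.02379006,  0.00233489]), 'gripper_force': 0.0, 'gripper_width': 0.08776293646427402}
```

View pics/scene0.png

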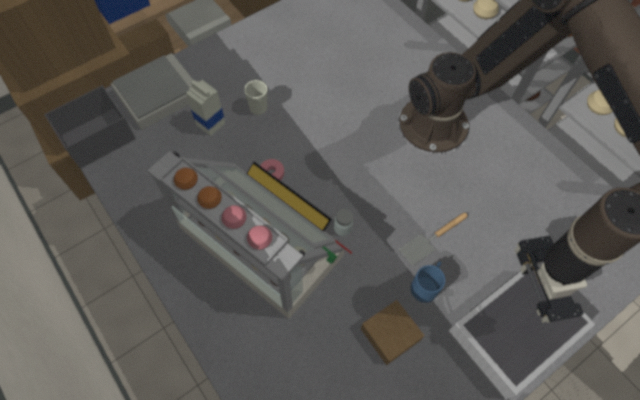

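View pics/top0.png

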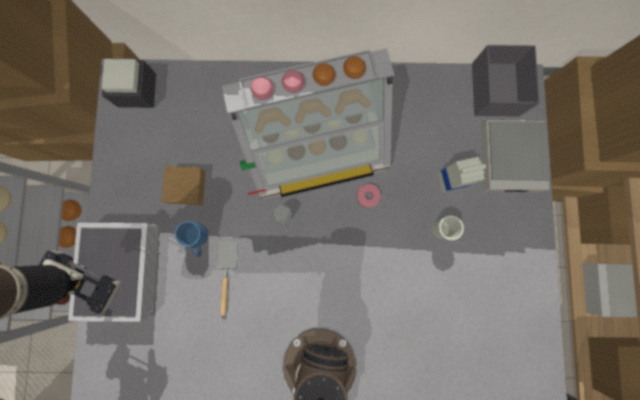

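The top view shows the case yawed slightly, with the red pointer at about (257,191), the green clip at (247,165), the strip spanning (280,190)–(372,172), the jar at (282,213) and the doughnut at (369,195). In the scene view the pointer is at about (343,246) and the clip at (331,256).

```bash
cat > h.py <<'E'
import numpy as np, cv2
from plant import r, eyes, workorder
HSV={'red':[((0,120,60),(6,255,255)),((174,120,60),(180,255,255))],'green':[((50,120,40),(80,255,255))],'yellow':[((20,120,60),(32,255,255))]}
# regions x0,y0,x1,y1
ROI={'scene':(235,150,370,275),'top':(230,150,390,205)}
U=np.array([.574,0,.819])
def P(n):
    m=eyes.camera_model(n); f=200/np.tan(np.radians(m['fov_y']/2)); W=m['world_to_cam']
    K=np.array([[f,0,m['cx']],[0,f,m['cy']],[0,0,1]]); return K@np.diag([1,-1,-1])@W[:3]
def blob(img,n,c):
    x0,y0,x1,y1=ROI[n]; h=cv2.cvtColor(img[y0:y1,x0:x1],cv2.COLOR_RGB2HSV)
    m=sum(cv2.inRange(h,np.array(a),np.array(b)) for a,b in HSV[c])
    k,l,s,ce=cv2.connectedComponentsWithStats(m,connectivity=8)
    i=1+np.argmax(s[1:,4]); pts=np.argwhere(l==i)[:,::-1]+[x0,y0]
    d=pts-pts.mean(0); v=np.linalg.svd(d,full_matrices=False)[2][0]; t=d@v
    e=[pts[t<=np.percentile(t,3)].mean(0),pts[t>=np.percentile(t,97)].mean(0)]
    e.sort(key=lambda p:p[0])     # left to right in the picture
    return pts.mean(0),e,len(pts)
def tri(a,b):   # a scene px, b top px -> point, reprojection error
    Pa,Pb=P('scene'),P('top'); X=cv2.triangulatePoints(Pa,Pb,np.float64(a).reshape(2,1),np.float64(b).reshape(2,1))
    X=X[:,0]/X[3]; e=[np.round((p@X)[:2]/(p@X)[2]-q,1) for p,q in((Pa,a),(Pb,b))]; return X[:3],e
def look():
    S,T=eyes.capture('scene'),eyes.capture('top'); return {c:(blob(S,'scene',c),blob(T,'top',c)) for c in HSV},S,T
E
python3 - <<'E'
from h import *
np.set_printoptions(precision=4,suppress=True)
o,S,T=look()
for c,(a,b) in o.items():
    print(c,a[2],b[2],a[0],b[0],'ends',*a[1],*b[1]); print('  mid',*tri(a[0],b[0]))
    print('  e-pairs',[tri(a[1][i],b[1][1-i if c=='yellow' else 1-i]) for i in(0,1)])
    print('  e-pairs same',[tri(a[1][i],b[1][i]) for i in(0,1)])
big=np.hstack([cv2.resize(S[150:275,235:370],None,fx=3,fy=3,interpolation=cv2.INTER_CUBIC),cv2.resize(T[150:275,235:365],None,fx=3,fy=3,interpolation=cv2.INTER_CUBIC)])
cv2.imwrite('pics/crop.png',big[:,:,::-1])
# TCP check: where does it project
X=np.r_[r.get_state()['tcp_pos'],1]
for n in('scene','top'): q=P(n)@X; print(n,'tcp',q[:2]/q[2])
E
```

```text
red 1 15 [337. 242.] [254.1333 192.0667] ends [337. 242.] [337. 242.] [249. 193.] [259. 191.]
  mid [0.5617 0.1986 0.1214] [array([2.6, 0.3]), array([ 3.3, -3.5])]
  e-pairs [(array([0.5608, 0.1915, 0.1075]), [array([1.1, 0.1]), array([ 1.4, -1.4])]), (array([0.5631, 0.2062, 0.1373]), [array([4.2, 0.4]), array([ 5.2, -5.8])])]
  e-pairs same [(array([0.5631, 0.2062, 0.1373]), [array([4.2, 0.4]), array([ 5.2, -5.8])]), (array([0.5608, 0.1915, 0.1075]), [array([1.1, 0.1]), array([ 1.4, -1.4])])]
green 38 65 [330.8684 256.9737] [245.9077 165.0923] ends [328.5 252.5] [330.5 261. ] [241.  162.5] [253.  165.5]
  mid [0.6216 0.2312 0.1687] [array([-0.9, -0.1]), array([-1.1,  1.1])]
  e-pairs [(array([0.6189, 0.214 , 0.1626]), [array([-1.7, -0.3]), array([-2.2,  2.1])]), (array([0.6299, 0.2427, 0.1756]), [array([-0.3, -0. ]), array([-0.4,  0.4])])]
  e-pairs same [(array([0.6265, 0.2322, 0.2075]), [array([0.7, 0.1]), array([ 0.9, -0.9])]), (array([0.6224, 0.2245, 0.1289]), [array([-2.7, -0.5]), array([-3.6,  3.3])])]
yellow 1115 802 [288.1534 196.6628] [325.3778 179.384 ] ends [251.4706 168.7353] [324.2941 224.1471] [281.96 189.96] [369.12 169.36]
  mid [ 0.5929 -0.0103  0.1077] [array([-0.6, -0.2]), array([-0.9,  0.8])]
  e-pairs [(array([ 0.628 , -0.1505,  0.1109]), [array([-0.2, -0.1]), array([-0.3,  0.3])]), (array([0.5595, 0.1241, 0.1081]), [array([-0.2, -0. ]), array([-0.2,  0.2])])]
  e-pairs same [(array([0.6421, 0.0373, 0.3868]), [array([26. , -2.2]), array([ 26. , -51.3])]), (array([0.5795, 0.0199, 0.0733]), [array([-26.8, -17.3]), array([-54.2,  16.8])])]
scene tcp [528.2418 293.9094]
top tcp [103.3869 277.9434]
```

View pics/crop.png

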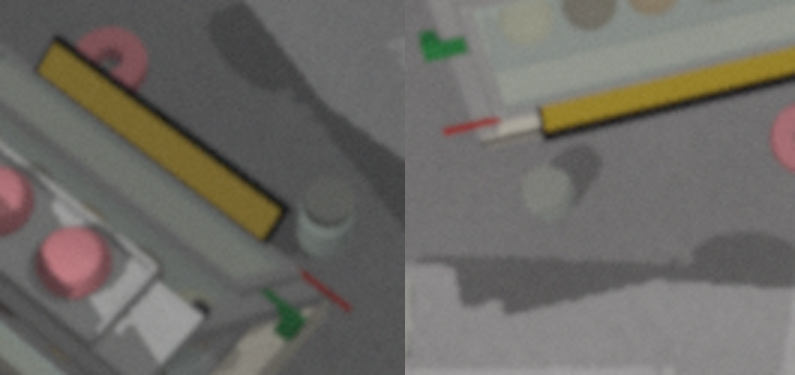

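The crop shows the pointer as a thin red bar: scene (336,241)–(351,253), top (248,194)–(266,190). The green clip is L-shaped, so I'll zoom in on it and loosen the red mask.

```bash
sed -i "s/'red':.*'green'/'red':[((0,70,40),(9,255,255)),((165,70,40),(180,255,255))],'green'/" h.py
sed -i "s/^def blob/RR={'scene':(325,225,370,275),'top':(240,140,272,205)}\ndef blob/; s/x0,y0,x1,y1=ROI\[n\]/x0,y0,x1,y1=(RR if c!='yellow' else ROI)[n]/" h.py
python3 - <<'E'
from h import *
np.set_printoptions(precision=4,suppress=True)
o,S,T=look()
a,b=o['red']; print(a,b)
for i in(0,1): print(tri(a[1][i],b[1][1-i]))
print(o['green'])
f=lambda I,x,y:cv2.resize(I[y:y+40,x:x+40],None,fx=10,fy=10,interpolation=cv2.INTER_CUBIC)
cv2.imwrite('pics/zoom.png',np.hstack([f(S,318,232),f(T,235,157)])[:,:,::-1])
E
```

```text
(array([343.4894, 246.7872]), [array([336. , 241.5]), array([350.5, 252.5])], 47) (array([256.1633, 191.5918]), [array([248. , 193.5]), array([264.5, 189.5])], 49)
(array([0.5615, 0.1819, 0.0952]), [array([-0.4, -0.1]), array([-0.5,  0.5])])
(array([0.5488, 0.2329, 0.0962]), [array([-0.2, -0. ]), array([-0.2,  0.2])])
((array([330.9714, 256.6286]), [array([329. , 252.5]), array([331.5, 260. ])], 35), (array([246.1077, 165.2154]), [array([241. , 162.5]), array([253.5, 166. ])], 65))
```

View pics/zoom.png

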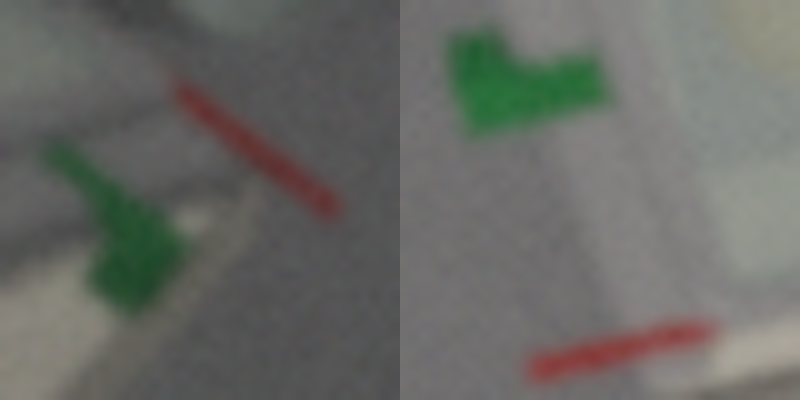

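Zoom: the clip's front arm in the top view has corners at about (242.0,170.0), (255.3,166.8) and (254.3,161.7). In the scene view its inner end is near (322.5,246.5) and its outer front corner near (336,255.5). The pointer ends come out cleanly in both views.

```bash
cat >> h.py <<'E'
YAW=np.radians(14.0)
def fitcase(sA,sB):
    "strip end points (world) -> yaw, origin"
    d=sB-sA; yaw=np.arctan2(-d[0],d[1]); m=(sA+sB)/2; s=(m[2]-.0935)/.819
    return yaw, m[:2]+(.1727-.574*s)*np.array([np.cos(yaw),np.sin(yaw)]), s
def tocase(X,yaw,o):
    d=X[:2]-o; c,s=np.cos(yaw),np.sin(yaw); x,y=d[0]*c+d[1]*s,-d[0]*s+d[1]*c
    q=np.array([x+.160,X[2]-.070]); return np.array([q@[.574,.819],y,q@[-.819,.574]])*1000  # slope, y', outward mm
E
python3 - <<'E'
from h import *
np.set_printoptions(precision=1,suppress=True)
o,S,T=look()
a,b=o['yellow']; e=[tri(a[1][i],b[1][1-i])[0] for i in(0,1)]
yaw,c,s=fitcase(*e); print(np.degrees(yaw),c*1000,s*1000)
a,b=o['red']
for i in(0,1): print('pointer',tocase(tri(a[1][i],b[1][1-i])[0],yaw,c))
for n,p,q in(('arm end',(322.5,246.5),(254.3,163.9)),('corner',(336,255.5),(242,170)),('centroid',o['green'][0][0],o['green'][1][0])):
    X,er=tri(p,q); print(n,tocase(X,yaw,c),*er)
# back edges of the case/rays: plain ground points of jar, doughnut from top view
Pt=P('top')
for n,px,z in(('jar',(282,213),.085),('doughnut',(369,195),.013)):
    A=np.c_[Pt[:,:2],-np.r_[px,1]]; X=np.linalg.solve(A,-(Pt[:,2]*z+Pt[:,3])); print(n,X[:2]*1000,tocase(np.r_[X[:2],z],yaw,c))
E
```

```text
13.92725650337914 [749.9  25.6] 20.26199991601634
pointer [ 30.9 195.6   5. ]
pointer [ 29.8 250.4   3.6]
arm end [139.9 200.1  -0.3] [-0.2 -0. ] [-0.2  0.2]
corner [127.2 240.9  -0.9] [-0.2 -0. ] [-0.2  0.2]
centroid [129.6 230.8 -12.1] [-1.  -0.1] [-1.2  1.2]
jar [489.5 123.8] [-27.4 158.   65.2]
doughnut [ 561.2 -165. ] [ -86.3 -139.6   23.8]
```

{"name": "step_arm", "arguments": {"plan": [[0.05,0.05,0,0,0],[0.14,0.14,0,0,0],[0.24,0.24,0,0,0],[0.34,0.34,0,0,0],[0.44,0.44,0,0,0],[0.54,0.54,0,0,0],[0.64,0.64,0,0,0],[0.74,0.74,0,0,0],[0.84,0.84,0,0,0],[0.92,0.92,0,0,0],[0.98,0.98,0,0,0],[1,1,0,0,0]], "newtons": 10}}

```text
time_s: 1.4
tcp_pos: [0.409, 0.2735, 0.2022]
eef_rot: [-180.0, -0.0, -25.6]
contact_force: [-0.4, 0.1, -0.1]
gripper_width: 0.0127
gripper_force: 0.0
```

{"name": "step_arm", "arguments": {"plan": [[0.05,0.05,0,-0.05,0],[0.14,0.14,0,-0.1,0],[0.24,0.24,0,-0.18,0],[0.34,0.34,0,-0.26,0],[0.44,0.44,0,-0.34,0],[0.54,0.54,0,-0.42,0],[0.64,0.64,0,-0.5,0],[0.74,0.74,0,-0.57,0],[0.82,0.82,0,-0.62,0],[0.88,0.88,0,-0.65,0],[0.92,0.92,0,-0.657,0],[0.92,0.92,0,-0.657,0]]}}

```text
time_s: 2.4
tcp_pos: [0.518, -0.0323, 0.2015]
eef_rot: [180.0, 0.0, 13.8]
contact_force: [0.5, 0.3, -0.3]
gripper_width: 0.0008
gripper_force: 0.0
```

{"name": "step_arm", "arguments": {"plan": [[0,0,0.06,0,0],[0,0,0.14,0,0],[0,0,0.22,0,0],[0,0,0.3,0,0],[0,0,0.37,0,0],[0,0,0.41,0,0],[0,0,0.424,0,0],[0,0,0.424,0,0]]}}

```text
time_s: 3.07
tcp_pos: [0.517, -0.0301, 0.0953]
eef_rot: [180.0, 0.1, 14.0]
contact_force: [-0.2, -0.2, 0.0]
gripper_width: 0.0003
gripper_force: 0.0
```

```bash
python3 - <<'E'
from h import *
S,T=eyes.capture('scene'),eyes.capture('top')
f=lambda I,x,y:cv2.resize(I[y:y+130,x:x+130],None,fx=3,fy=3,interpolation=cv2.INTER_CUBIC)
cv2.imwrite('pics/down.png',np.hstack([f(S,240,140),f(T,265,130)])[:,:,::-1])
print(r.get_state()['tcp_pos'])
E
```

```text
[ 0.51793703 -0.03013606  0.09665128]
```

View pics/down.png

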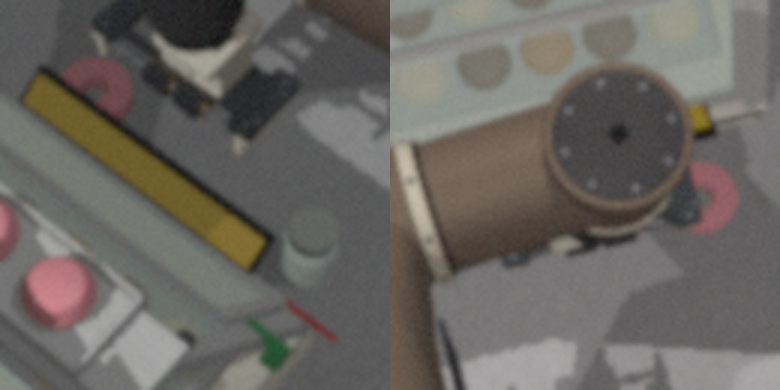

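The scene view shows the shut fingers in front of the middle of the lip, with the jar and doughnut clear. Next I approach the edge.

{"name": "step_arm", "arguments": {"plan": [[0.02,0,0,0,0],[0.05,0,0,0,0],[0.08,0,0,0,0],[0.11,0,0,0,0],[0.13,0,0,0,0],[0.136,0,0,0,0],[0.136,0,0,0,0]]}}

```text
time_s: 3.75
tcp_pos: [0.5506, -0.0223, 0.0955]
eef_rot: [180.0, 0.0, 13.9]
contact_force: [-0.2, 0.9, -0.2]
gripper_width: 0.0003
gripper_force: 0.0
```

{"name": "step_arm", "arguments": {"plan": [[0.006,0,0,0,0],[0.012,0,0,0,0],[0.018,0,0,0,0],[0.024,0,0,0,0],[0.03,0,0,0,0],[0.036,0,0,0,0],[0.036,0,0,0,0]]}}

```text
time_s: 4.33
tcp_pos: [0.5592, -0.0201, 0.0958]
eef_rot: [180.0, -0.0, 13.9]
contact_force: [0.3, 0.1, 0.4]
gripper_width: 0.0003
gripper_force: 0.0
```

```bash
cat > chk.py <<'E'
from h import *
np.set_printoptions(precision=1,suppress=True)
o,S,T=look(); st=r.get_state(); c=np.array([.7499,.0256]); yaw=np.radians(13.93)
print(st['time_s'],st['tcp_pos']*1000,st['contact_force'],'tcp case',tocase(st['tcp_pos'],yaw,c), 'edge s if touching', ((tocase(st['tcp_pos'],yaw,c)@np.array([.574,0,-.819])/1000-.160)+.0095+.200)/.574*1000)
for k in('red','green'):
    a,b=o[k]; print(k,a[0],a[2],b[0],b[2])
    if k=='red':
        for i in(0,1): X,e=tri(a[1][i],b[1][1-i]); print('  pointer',tocase(X,yaw,c),*e)
E
python3 chk.py
```

```text
Traceback (most recent call last):
  File "chk.py", line 3, in <module>
    o,S,T=look(); st=r.get_state(); c=np.array([.7499,.0256]); yaw=np.radians(13.93)
          ~~~~^^
  File "h.py", line 24, in look
    S,T=eyes.capture('scene'),eyes.capture('top'); return {c:(blob(S,'scene',c),blob(T,'top',c)) for c in HSV},S,T
                                                                                ~~~~^^^^^^^^^^^
  File "h.py", line 15, in blob
    i=1+np.argmax(s[1:,4]); pts=np.argwhere(l==i)[:,::-1]+[x0,y0]
        ~~~~~~~~~^^^^^^^^^
ValueError: attempt to get argmax of an empty sequence
```

{"name": "step_arm", "arguments": {"plan": [[0.004,0,0,0,0],[0.008,0,0,0,0],[0.008,0,0,0,0],[0.008,0,0,0,0]]}}

```text
time_s: 4.77
tcp_pos: [0.5609, -0.0197, 0.0957]
eef_rot: [-180.0, 0.0, 13.9]
contact_force: [-0.1, 0.2, 0.3]
gripper_width: 0.0001
gripper_force: 0.0
```

{"name": "step_arm", "arguments": {"plan": [[0.004,0,0,0,0],[0.008,0,0,0,0],[0.008,0,0,0,0],[0.008,0,0,0,0]]}}

```text
time_s: 5.1
tcp_pos: [0.5628, -0.0192, 0.0957]
eef_rot: [-180.0, 0.0, 13.9]
contact_force: [-0.1, -0.4, -0.4]
gripper_width: 0.0007
gripper_force: 0.1
```

{"name": "step_arm", "arguments": {"plan": [[0.004,0,0,0,0],[0.008,0,0,0,0],[0.008,0,0,0,0],[0.008,0,0,0,0]]}}

```text
time_s: 5.43
tcp_pos: [0.5635, -0.0191, 0.0954]
eef_rot: [-180.0, 0.1, 13.9]
contact_force: [-4.4, -0.1, 2.3]
gripper_width: 0.0005
gripper_force: 2.8
```

Contact is felt: −4.4 N in x. Now I push along the slope, about 43 mm per call at a gentle speed.

{"name": "step_arm", "arguments": {"plan": [[0.004,0,-0.005,0,0],[0.012,0,-0.017,0,0],[0.022,0,-0.031,0,0],[0.033,0,-0.047,0,0],[0.044,0,-0.063,0,0],[0.055,0,-0.078,0,0],[0.066,0,-0.094,0,0],[0.077,0,-0.11,0,0],[0.087,0,-0.124,0,0],[0.094,0,-0.134,0,0],[0.099,0,-0.141,0,0],[0.099,0,-0.141,0,0]]}}

```text
time_s: 6.43
tcp_pos: [0.5892, -0.0127, 0.1314]
eef_rot: [180.0, -0.0, 13.9]
contact_force: [0.5, -0.5, 0.0]
gripper_width: 0.0004
gripper_force: 0.0
```

{"name": "step_arm", "arguments": {"plan": [[0.004,0,-0.005,0,0],[0.012,0,-0.017,0,0],[0.022,0,-0.031,0,0],[0.033,0,-0.047,0,0],[0.044,0,-0.063,0,0],[0.055,0,-0.078,0,0],[0.066,0,-0.094,0,0],[0.077,0,-0.11,0,0],[0.087,0,-0.124,0,0],[0.094,0,-0.134,0,0],[0.099,0,-0.141,0,0],[0.099,0,-0.141,0,0]]}}

```text
time_s: 7.43
tcp_pos: [0.6132, -0.0067, 0.1666]
eef_rot: [180.0, -0.0, 13.9]
contact_force: [1.0, -0.2, -0.3]
gripper_width: 0.0005
gripper_force: 0.0
```

{"name": "step_arm", "arguments": {"plan": [[-0.05,0,0,0,0],[-0.15,0,0,0,0],[-0.28,0.05,0,0,0],[-0.38,0.15,0,0,0],[-0.4,0.28,0,0,0],[-0.4,0.4,0,0,0],[-0.4,0.5,0,0,0],[-0.4,0.56,0,0,0],[-0.4,0.6,0,0,0],[-0.4,0.6,0,0,0]]}}

```text
time_s: 8.27
tcp_pos: [0.5518, -0.178, 0.1658]
eef_rot: [-180.0, 0.0, 13.8]
contact_force: [-0.6, 0.5, -0.5]
gripper_width: 0.0003
gripper_force: 0.0
```

```bash
python3 - <<'E'
from h import *
S,T=eyes.capture('scene'),eyes.capture('top')
f=lambda I,x,y,w,k:cv2.resize(I[y:y+w,x:x+w],None,fx=k,fy=k,interpolation=cv2.INTER_CUBIC)
cv2.imwrite('pics/up.png',np.hstack([f(S,300,220,50,8),f(T,230,145,50,8)])[:,:,::-1])
cv2.imwrite('pics/topfull.png',T[:,:,::-1])
E
python3 chk.py
```

```text
8.4667 [ 551.7 -175.8  166.2] [-0.2  0.3  1. ] tcp case [  32.4 -147.7  121.4] edge s if touching -54.63137946451808
red [343.5 246.8] 46 [256.2 191.6] 47
  pointer [ 29.1 197.    2.3] [-0.4 -0.1] [-0.5  0.5]
  pointer [ 29.8 250.4   3.6] [-0.3 -0. ] [-0.4  0.4]
green [331.  256.7] 38 [246.1 165.2] 65
```

View pics/up.png

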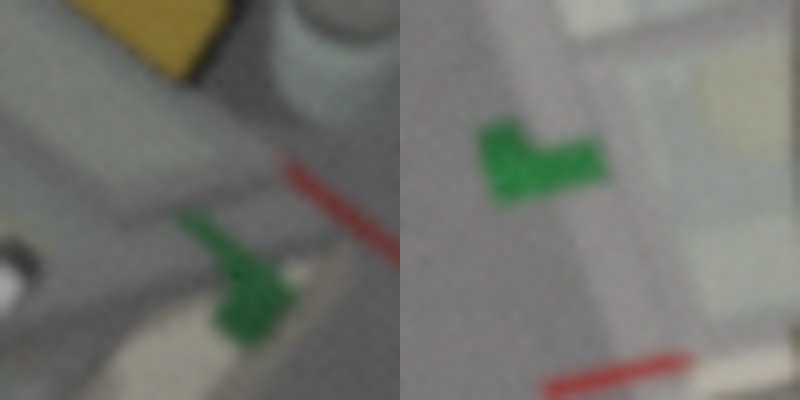

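The sash has not moved: the pointer is still at scene (343.5,246.8) and top (256.2,191.6), so the tip must have slid past the lip. I need to check how the robot frame and camera frame agree, so I'll mark the projected TCP on the scene picture.

```bash
python3 - <<'E'
from h import *
S,T=eyes.capture('scene'),eyes.capture('top')
st=r.get_state(); R=cv2.Rodrigues(np.zeros(3))[0]
out=[]
for n,I in(('scene',S),('top',T)):
    q=P(n)@np.r_[st['tcp_pos'],1]; u=q[:2]/q[2]; print(n,u)
    x,y=(u-[40,50]).astype(int); C=cv2.resize(I[y:y+80,x:x+80],None,fx=5,fy=5,interpolation=cv2.INTER_CUBIC).copy()
    C=cv2.convertScaleAbs(C,alpha=1.8)
    for dz in(0,.047+.019):
        for d in((0,0),(.021,0),(-.021,0)):
            ya=np.array([np.sin(np.radians(13.9)),-np.cos(np.radians(13.9)),0])
            q=P(n)@np.r_[st['tcp_pos']+[0,0,dz]+ya*d[0],1]; v=(q[:2]/q[2]-[x,y]+.5)*5
            cv2.circle(C,tuple(int(k) for k in v),3,(255,0,0) if dz==0 else (0,255,0),-1)
    out.append(C)
cv2.imwrite('pics/tcp.png',np.hstack(out)[:,:,::-1])
E
```

```text
scene [266.35430094 140.18585437]
top [380.13266913 190.71984947]
```

View pics/tcp.png

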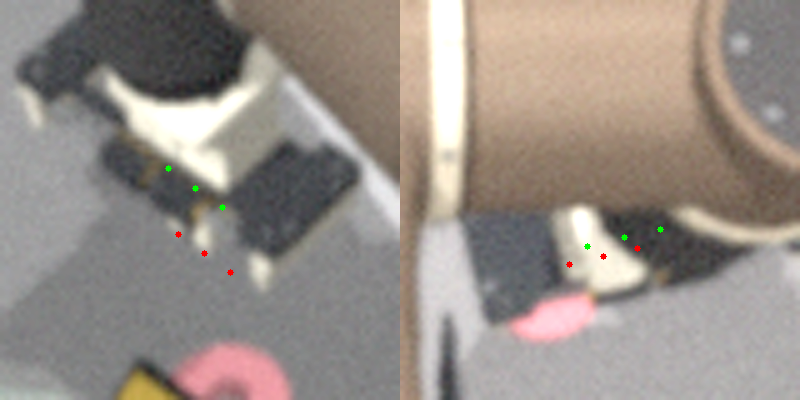

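The picture puts the projected TCP (scene 266,140) a little below the visible tips, at about (266,137.5), so the camera heights may be biased. I'll check this by triangulating things whose heights are known.

```bash
cp pics/scene0.png s.png; python3 - <<'E'
from h import *
np.set_printoptions(precision=1,suppress=True)
S=cv2.imread('pics/scene0.png')[:,:,::-1]; T=cv2.imread('pics/top0.png')[:,:,::-1]
def m(I,roi,lo,hi,ch=None):
    x0,y0,x1,y1=roi; h=cv2.cvtColor(np.ascontiguousarray(I[y0:y1,x0:x1]),cv2.COLOR_RGB2HSV)
    k=cv2.inRange(h,np.array(lo),np.array(hi)); n,l,s,c=cv2.connectedComponentsWithStats(k); i=1+np.argmax(s[1:,4])
    p=(np.argwhere(l==i)[:,::-1]+[x0,y0]).astype(np.float32); return p
def rep(n,ps,pt):
    es,et=[cv2.fitEllipse(cv2.convexHull(p.astype(np.int32))) for p in(ps,pt)]
    X,e=tri(es[0],et[0]); print(n,'z',X*1000,*e,'sizes',es[1],et[1],es[0],et[0])
rep('doughnut top rim (12-26)',m(S,(255,150,292,183),(150,40,60),(180,255,255)),m(T,(350,178,388,215),(150,40,60),(180,255,255)))
rep('mug (whole)',m(S,(405,258,455,305),(95,60,40),(118,255,255)),m(T,(168,215,215,265),(95,60,40),(118,255,255)))
rep('box top',m(S,(355,295,430,365),(5,60,40),(22,255,255)),m(T,(155,160,210,210),(5,60,40),(22,255,255)))
# robot base: same-height ring? print rays for jar rim
E
```

```text
doughnut top rim (12-26) z [ 553.8 -156.5   34.4] [-0.7 -0.2] [-1.   0.9] sizes (18.467334747314453, 26.794931411743164) (24.38152503967285, 25.224102020263672) (272.9610900878906, 168.24757385253906) (368.46185302734375, 195.2972412109375)
mug (whole) z [410.8 418.9  49.6] [ 0.2 -0. ] [ 0.2 -0.2] sizes (29.843704223632812, 43.43949508666992) (31.61395263671875, 36.835777282714844) (428.3145751953125, 281.6874084472656) (191.66012573242188, 237.3218231201172)
box top z [582.3 464.   39.2] [-0.3 -0. ] [-0.3  0.3] sizes (58.329933166503906, 59.82257843017578) (46.45759963989258, 50.94672775268555) (391.94207763671875, 331.55902099609375) (182.52719116210938, 185.22671508789062)
```

```bash
python3 - <<'E'
import cv2,numpy as np
S=cv2.imread('pics/scene0.png');T=cv2.imread('pics/top0.png')
f=lambda I,x,y,w,h,k:cv2.resize(I[y:y+h,x:x+w],None,fx=k,fy=k,interpolation=cv2.INTER_CUBIC)
cv2.imwrite('pics/case.png',np.vstack([cv2.convertScaleAbs(np.hstack([f(S,145,145,220,170,1.8),f(T,220,40,200,170,1.8)]),alpha=1.5)]))
E
```

```text
(no output)
```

View pics/case.png

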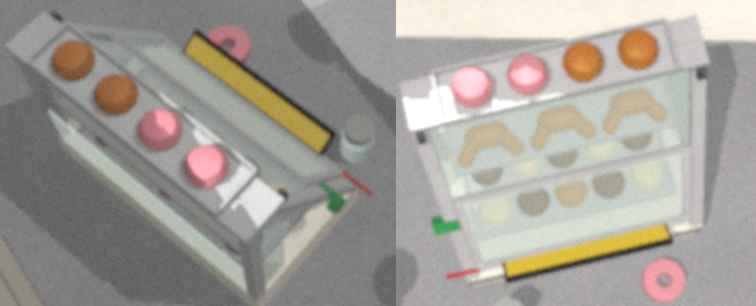

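The enlarged case view shows the top plate (z = 352 mm) with all four corners visible in both pictures. I'll use those as the height check.

```bash
python3 - <<'E'
from h import *
np.set_printoptions(precision=1,suppress=True)
for n,a,b in(('BR',(8,45),(698,18)),('FR',(55,12),(708,62)),('BL',(240,228),(400,82)),('FL',(285,200),(408,128))):
    s=np.array(a)/1.8+145; t=(np.array(b)-[396,0])/1.8+[220,40]
    X,e=tri(s,t); print(n,X*1000,*e)
    # plane intersection at z=.352 in each view
    for c,u in(('scene',s),('top',t)):
        p=P(c); Y=np.linalg.solve(np.c_[p[:,:2],-np.r_[u,1]],-(p[:,2]*.352+p[:,3])); print('   ',c,Y[:2]*1000)
E
```

```text
BR [ 892.7 -163.6  346.7] [-0.9 -0.5] [-1.5  1.2]
    scene [ 891.8 -157.3]
    top [ 893.1 -166.5]
FR [ 816.9 -170.2  355.3] [-2. -1.] [-3.4  2.8]
    scene [ 813.8 -166.9]
    top [ 826.1 -179.9]
BL [785.5 252.6 369.1] [0.8 0.2] [ 1.1 -1. ]
    scene [784.  245.6]
    top [790.6 259.8]
FL [719.1 247.6 354.1] [-0.8 -0.2] [-1.  1.]
    scene [717.5 248.2]
    top [722.5 245.6]
```

The plate corners come out at about 352 mm, so the case pose is right within a few mm. I'll go back lower, with the tip well under the edge, and track the red and yellow pixels in the scene view at each stage.

{"name": "step_arm", "arguments": {"plan": [[0,-0.06,0,0,0],[0,-0.18,0,0,0],[0,-0.32,0,0,0],[0,-0.46,0,0,0],[0,-0.56,0.04,0,0],[0,-0.6,0.12,0,0],[0,-0.6,0.22,0,0],[0,-0.6,0.3,0,0],[0,-0.6,0.35,0,0],[0,-0.6,0.364,0,0],[0,-0.6,0.364,0,0]]}}

```text
time_s: 9.48
tcp_pos: [0.5151, -0.0306, 0.0746]
eef_rot: [180.0, 0.1, 14.0]
contact_force: [0.4, 0.6, 0.7]
gripper_width: 0.0004
gripper_force: 0.0
```

{"name": "step_arm", "arguments": {"plan": [[0.02,0,0,0,0],[0.05,0,0,0,0],[0.08,0,0,0,0],[0.11,0,0,0,0],[0.13,0,0,0,0],[0.15,0,0,0,0],[0.16,0,0,0,0],[0.16,0,0,0,0]]}}

```text
time_s: 10.15
tcp_pos: [0.5551, -0.0212, 0.0751]
eef_rot: [180.0, 0.0, 13.9]
contact_force: [0.3, 0.0, 0.1]
gripper_width: 0.0004
gripper_force: 0.0
```

```bash
cat > sc.py <<'E'
from h import *
import sys
np.set_printoptions(precision=2,suppress=True)
S=eyes.capture('scene'); st=r.get_state(); d=st['tcp_pos'][:2]-[.752,.0245]; c,s=np.cos(np.radians(13.93)),np.sin(np.radians(13.93))
print(st['time_s'],'x1,y1,z mm',(d@[c,s])*1000,(d@[-s,c])*1000,st['tcp_pos'][2]*1000,'F',st['contact_force'],st['gripper_force'])
for k in('red','yellow'):
    a=blob(S,'scene',k); print(k,a[0],*a[1],a[2])
cv2.imwrite(sys.argv[1],cv2.convertScaleAbs(cv2.resize(S[130:260,225:365],None,fx=5,fy=4.5,interpolation=cv2.INTER_CUBIC),alpha=1.6)[:,:,::-1])
E
python3 sc.py pics/c1.png
```

```text
10.2 x1,y1,z mm -202.6071850166274 3.087029176698419 75.06533344313742 F [-0.66  0.    0.02] 0.0
red [343.18 246.52] [336.  241.5] [350.5 252. ] 44
yellow [288.2  196.66] [251.47 168.56] [324.56 223.79] 1113
```

{"name": "step_arm", "arguments": {"plan": [[0.008,0,0,0,0],[0.016,0,0,0,0],[0.024,0,0,0,0],[0.032,0,0,0,0],[0.032,0,0,0,0]]}}

```text
time_s: 10.62
tcp_pos: [0.5595, -0.0201, 0.0747]
eef_rot: [-180.0, 0.3, 13.9]
contact_force: [-7.0, -1.2, 6.5]
gripper_width: 0.0004
gripper_force: 6.5
```

{"name": "step_arm", "arguments": {"plan": [[0.008,0,0,0,0],[0.016,0,0,0,0],[0.024,0,0,0,0],[0.024,0,0,0,0]]}}

```text
time_s: 10.95
tcp_pos: [0.5595, -0.0202, 0.0743]
eef_rot: [-180.0, 0.9, 13.8]
contact_force: [-27.3, -1.7, 20.2]
gripper_width: 0.0004
gripper_force: 18.2
```

```bash
python3 sc.py pics/c2.png
```

```text
11.0 x1,y1,z mm -197.56065129231143 2.9865057153653187 74.35395187159321 F [-26.6   -1.22  20.49] 18.08763899432961
red [343.33 246.67] [336.  241.5] [350.5 252.5] 45
yellow [288.23 196.73] [251.44 168.47] [324.38 224.06] 1109
```

The reaction (−27, +20 N) is exactly square to the slide. The edge is touched at the expected place (s ≈ 21 mm), but pushing horizontally jams by friction. I'll add upward motion and watch the pixels.

{"name": "step_arm", "arguments": {"plan": [[-0.016,0,-0.008,0,0],[-0.016,0,-0.016,0,0],[-0.016,0,-0.024,0,0],[-0.016,0,-0.032,0,0],[-0.016,0,-0.04,0,0],[-0.016,0,-0.04,0,0]]}}

```text
time_s: 11.5
tcp_pos: [0.5643, -0.0189, 0.0855]
eef_rot: [180.0, 0.0, 13.9]
contact_force: [-3.6, -0.8, -0.3]
gripper_width: 0.0007
gripper_force: 1.9
```

```bash
python3 sc.py pics/c3.png
```

```text
11.55 x1,y1,z mm -192.58415508096374 3.1073237159575613 85.45543579473856 F [-3.31 -0.92  0.49] 2.0240573678165674
red [342.67 247.24] [335.  241.5] [350.  252.5] 42
yellow [287.19 196.91] [250.21 168.35] [323.47 224.41] 1127
```

View pics/c3.png

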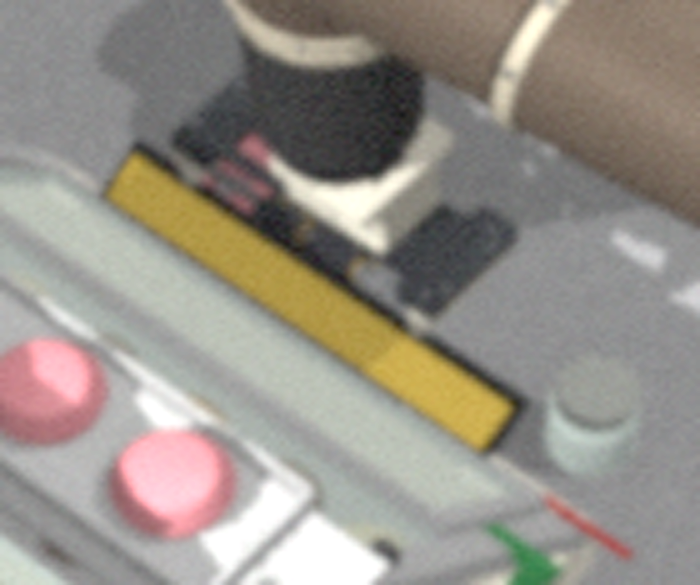

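The sash is moving: red shifted (−0.7,+0.5) px and the strip likewise, with the fingers under the lip middle. I'll keep the tip this deep and push along the slope.

{"name": "step_arm", "arguments": {"plan": [[0.006,0,-0.008,0,0],[0.014,0,-0.019,0,0],[0.022,0,-0.031,0,0],[0.031,0,-0.044,0,0],[0.04,0,-0.057,0,0],[0.049,0,-0.07,0,0],[0.058,0,-0.082,0,0],[0.067,0,-0.095,0,0],[0.075,0,-0.106,0,0],[0.08,0,-0.114,0,0],[0.08,0,-0.114,0,0]]}}

```text
time_s: 12.47
tcp_pos: [0.5843, -0.0138, 0.1146]
eef_rot: [180.0, -0.0, 13.9]
contact_force: [-5.0, 0.4, 2.0]
gripper_width: 0.0006
gripper_force: 2.6
```

```bash
python3 sc.py pics/c4.png
```

```text
12.5167 x1,y1,z mm -172.02773478732843 3.1621406839561264 114.5876420331573 F [-5.09  0.11  1.3 ] 2.719496162608266
red [338.48 248.44] [330.  242.5] [346.  253.5] 48
yellow [281.86 196.89] [244.31 167.94] [318.66 225.14] 1163
```

{"name": "step_arm", "arguments": {"plan": [[0.006,0,-0.008,0,0],[0.014,0,-0.02,0,0],[0.024,0,-0.034,0,0],[0.034,0,-0.049,0,0],[0.044,0,-0.063,0,0],[0.054,0,-0.077,0,0],[0.064,0,-0.091,0,0],[0.074,0,-0.106,0,0],[0.084,0,-0.12,0,0],[0.093,0,-0.133,0,0],[0.1,0,-0.143,0,0],[0.1,0,-0.143,0,0]]}}

```text
time_s: 13.52
tcp_pos: [0.6086, -0.0077, 0.1504]
eef_rot: [-180.0, -0.0, 13.9]
contact_force: [-4.9, 0.8, 2.2]
gripper_width: 0.0007
gripper_force: 2.6
```

```bash
python3 sc.py pics/c5.png
```

```text
13.5667 x1,y1,z mm -146.95127383546364 3.2956248793061347 150.4096322904855 F [-6.19  0.82  1.95] 2.697404148057103
red [332.94 249.84] [325.  243.5] [341.  255.5] 51
yellow [275.61 197.25] [237.51 166.78] [313.08 225.89] 1213
```

{"name": "step_arm", "arguments": {"plan": [[-0.05,0,0,0,0],[-0.15,0,0,0,0],[-0.28,0.05,0,0,0],[-0.38,0.15,0,0,0],[-0.4,0.28,0,0,0],[-0.4,0.4,0,0,0],[-0.4,0.5,0,0,0],[-0.4,0.56,0,0,0],[-0.4,0.6,0,0,0],[-0.4,0.6,0,0,0]]}}

```text
time_s: 14.4
tcp_pos: [0.549, -0.1793, 0.1503]
eef_rot: [179.9, -0.2, 13.9]
contact_force: [-0.3, -0.1, -0.4]
gripper_width: 0.0007
gripper_force: 0.0
```

```bash
sed -i "s/RR={.*/RR={'scene':(312,230,370,275),'top':(228,140,272,205)}/" h.py; python3 chk.py; python3 - <<'E'
from h import *
S,T=eyes.capture('scene'),eyes.capture('top')
f=lambda I,x,y,w,k:cv2.resize(I[y:y+w,x:x+w],None,fx=k,fy=k,interpolation=cv2.INTER_CUBIC)
cv2.imwrite('pics/near.png',cv2.convertScaleAbs(np.hstack([f(S,312,230,40,10),f(T,230,147,40,10)]),alpha=1.6)[:,:,::-1])
E
```

```text
14.5 [ 547.9 -177.7  150. ] [-0.8 -0.5 -0.4] tcp case [  16.7 -148.7  115.5] edge s if touching -61.78348259594156
red [333.1 250. ] 50 [248.9 171.5] 57
  pointer [118.3 195.5   3.9] [-0.4 -0.1] [-0.5  0.5]
  pointer [120.1 250.1   5.1] [-0.3 -0. ] [-0.4  0.4]
green [331.  256.6] 36 [245.9 165.1] 65
```

View pics/near.png

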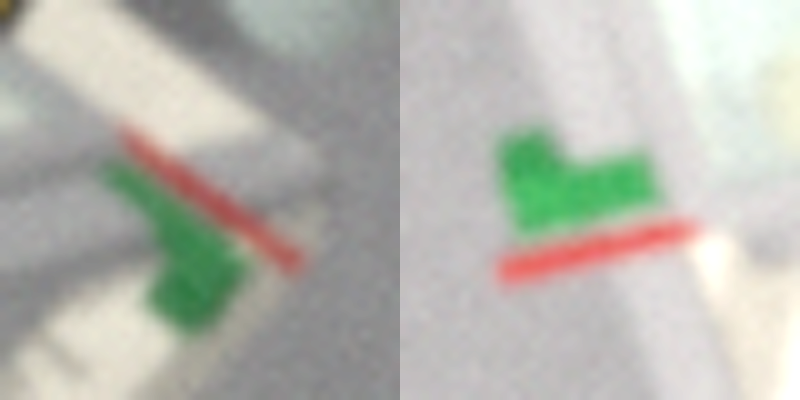

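The zoom shows the pointer just below the green arm: scene pointer (324,243)–(342,256), top pointer (240,174)–(259,170) with the arm above it. The sash stays put with the pointer at about 119.5 mm. The two views together put the band's middle about 20 mm further up, so I aim for +20.5 mm and come in along the slope.

{"name": "step_arm", "arguments": {"plan": [[0,-0.06,0,0,0],[0,-0.18,0,0,0],[0,-0.32,0,0,0],[0,-0.46,0,0,0],[0,-0.56,0.02,0,0],[0,-0.6,0.05,0,0],[0.05,-0.6,0.056,0,0],[0.15,-0.6,0.056,0,0],[0.26,-0.6,0.056,0,0],[0.33,-0.6,0.056,0,0],[0.36,-0.6,0.056,0,0],[0.36,-0.6,0.056,0,0]]}}

```text
time_s: 15.6
tcp_pos: [0.5996, -0.0101, 0.1347]
eef_rot: [180.0, 0.0, 14.0]
contact_force: [-0.0, -0.6, 0.3]
gripper_width: 0.0005
gripper_force: 0.0
```

{"name": "step_arm", "arguments": {"plan": [[0.006,0,-0.008,0,0],[0.014,0,-0.02,0,0],[0.023,0,-0.033,0,0],[0.032,0,-0.046,0,0],[0.041,0,-0.058,0,0],[0.05,0,-0.071,0,0],[0.059,0,-0.084,0,0],[0.066,0,-0.094,0,0],[0.071,0,-0.101,0,0],[0.071,0,-0.101,0,0]]}}

```text
time_s: 16.43
tcp_pos: [0.6145, -0.0064, 0.1608]
eef_rot: [-180.0, 0.1, 13.9]
contact_force: [-6.3, -0.4, 2.1]
gripper_width: 0.0006
gripper_force: 2.9
```

```bash
python3 sc.py pics/c6.png
```

```text
16.4833 x1,y1,z mm -140.92097430714927 3.087577809763653 160.76818001404533 F [-6.63 -1.18  2.5 ] 2.9817384760826826
red [332.5 250.7] [324.  244.5] [340.  256.5] 40
yellow [274.43 197.62] [236.73 166.46] [311.49 226.46] 1214
```

{"name": "step_arm", "arguments": {"plan": [[0.004,0,-0.006,0,0],[0.009,0,-0.013,0,0],[0.014,0,-0.02,0,0],[0.019,0,-0.027,0,0],[0.022,0,-0.032,0,0],[0.022,0,-0.032,0,0]]}}

```text
time_s: 16.98
tcp_pos: [0.6197, -0.0051, 0.1686]
eef_rot: [-180.0, 0.1, 13.9]
contact_force: [-5.5, -0.8, 0.6]
gripper_width: 0.0004
gripper_force: 2.8
```

```bash
python3 sc.py pics/c7.png
```

```text
17.0333 x1,y1,z mm -135.4990861404918 3.1379841143971885 168.6074991058902 F [-6.12 -1.61  0.25] 2.845776742324233
red [330.98 250.79] [322.  244.5] [339.  256.5] 43
yellow [273.6  198.09] [236.54 166.65] [310.38 226.24] 1216
```

{"name": "step_arm", "arguments": {"plan": [[-0.05,0,0,0,0],[-0.15,0,0,0,0],[-0.28,0.05,0,0,0],[-0.38,0.15,0,0,0],[-0.4,0.28,0,0,0],[-0.4,0.4,0,0,0],[-0.4,0.5,0,0,0],[-0.4,0.56,0,0,0],[-0.4,0.6,0,0,0],[-0.4,0.6,0,0,0]]}}

```text
time_s: 17.87
tcp_pos: [0.5609, -0.176, 0.169]
eef_rot: [180.0, -0.1, 13.8]
contact_force: [0.4, 0.5, 0.0]
gripper_width: 0.0002
gripper_force: 0.0
```

```bash
python3 chk.py; python3 - <<'E'
from h import *
T=eyes.capture('top'); S=eyes.capture('scene')
for I,(x0,y0,x1,y1) in((T,(236,156,264,180)),(S,(318,238,346,266))):
    h=cv2.cvtColor(np.ascontiguousarray(I[y0:y1,x0:x1]),cv2.COLOR_RGB2HSV)
    m=lambda c:sum(cv2.inRange(h,np.array(a),np.array(b)) for a,b in HSV[c])>0
    g,q=m('green'),m('red'); print(x0,y0)
    for i in range(len(g)): print(y0+i,''.join('G' if a else 'R' if b else '.' for a,b in zip(g[i],q[i])))
E
```

```text
17.9667 [ 560.2 -174.4  168.9] [0.5 0.1 0.7] tcp case [  39.5 -148.5  115.9] edge s if touching -39.63979747296247
red [330.6 250.5] 44 [246.8 166.9] 37
  pointer [137.3 195.    2.2] [-0.3 -0.1] [-0.4  0.4]
  pointer [140.4 250.2   4.7] [-0.3 -0. ] [-0.4  0.4]
green [331.2 257.7] 23 [242.7 163.2] 17
236 156
156 ............................
157 ............................
158 ............................
159 ............................
160 ............................
161 .......G....................
162 .....GGG....................
163 .....GGGGG..................
164 .....GGGGG.........RR.......
165 .....GG.........RRRRRR......
166 ............RRRRRRRRR.......
167 ...R....RRRRR...............
168 ..RRRRRRRR..................
169 ..RRRRR.....................
170 ...R........................
171 ............................
172 ............................
173 ............................
174 ............................
175 ............................
176 ............................
177 ............................
178 ............................
179 ............................
[... 232 characters left out ...]
.......
245 ....RRR.....................
246 .....RRRR...................
247 .......RRR..................
248 .........RRR................
249 ..........RRR...............
250 ...........RRR..............
251 ............RRRR............
252 ..............RRR...........
253 ...............RRR..........
254 ............G....RR.........
255 ............GG....RRR.......
256 ............GGG...RRRR......
257 ...........GGGGG...RRR......
258 ...........GGGGG............
259 ...........GGGG.............
260 ...........GGGG.............
261 .............G..............
262 ............................
263 ............................
264 ............................
265 ............................
```

The pointer centre reads about 139–140 mm against a band middle of about 139 mm. In the top view it crosses the arm within its height, the clip is unmoved and the robot is clear, so I'll hand in.

```bash
python3 -c "
from plant import r,eyes,workorder
print(workorder.close_job())"
```

```text
the job is handed in; nothing more can be done
None
```

I pushed the window up from its lip until the red pointer measured about 139–140 mm up the slope against a green-band middle of about 139 mm, then moved the arm clear and handed the job in at about 18 s. On an earlier pass the finger slid up past the lip without moving the window; I don't believe it touched the yellow strip, but I couldn't confirm that.

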